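# Unclamp the filament dry box and hold its stuck lid ajar

## Task

The clear lid of the filament dry box has stuck to its gasket. Swing the toggle clamp's handle all the way back so that the clamp arm stands up off the lid, and leave it so; then take the lid by its bar handle, pull it free of the gasket without letting it fly up, and finish while still holding it ajar in the gripper, its front edge about 30 mm above the gasket, so that I can slip a humidity probe in. Leave the other things on the bench where they lie.

Things in the scene. Friction and masses are not known exactly. Their poses are not given: they have to be found in the camera images.
- dry_box: Open grey plastic tub, 230 x 230 mm, 90 mm high, fixed to the bench, holding a spool of filament; origin at the centre of its underside, z up. Its front (-x of its own frame) carries the toggle clamp in the middle; the lid's hinge runs along its back (+x). Black gasket on the rim, its top 94 mm above the bench. Where it stands and its yaw vary.
- lid: Clear hinged lid, 233 x 234 x 6 mm plate, about 0.55 kg, top 100 mm above the bench when shut. Origin in the middle of the plate, over the tub's centre at 97 mm height, axes as the tub's when shut. It is stuck to the gasket: at the bar some 15 to 22 N break it free in the first 3 mm, then the pull drops to 5 to 9 N. Left alone it falls shut.
- lid_bar (a point): Middle of the lid's steel bar handle: a round bar of 11 mm diameter along the tub's y, 94 mm long between two 10 mm posts 84 mm apart. Its centre is 32 mm above the lid's top, 132 mm above the bench when shut, 30 mm in front of the tub's centre, 151 mm in front of the hinge axis and 35 mm above it.
- lid_front_edge (a point): Middle of the lid's lower front edge, 94 mm above the bench when shut. The lid turns about an axis parallel to the tub's y at its back, 121 mm behind the tub's centre (+x), 97 mm above the bench; this edge is 238 mm in front of that axis. Lid turned by an angle a: this edge has risen 238 mm x sin(a), the bar 151 mm x sin(a).
- clamp_handle (a joint): Toggle clamp handle angle: 0 locked, grows as the handle swings back, away from the lid (toward the tub's -x) and down; its stop is at 1.40. The locked handle leans 0.20 rad toward the lid. The first 0.13 rad go over centre and take about 5 N at the grip, then it moves easily (1 to 2 N) and stays where it is left.
- clamp_arm (a joint): Angle of the clamp's hold-down arm: 0 lying level on the lid, about 1.5 standing up when the handle is at its stop. A linkage ties it to the handle: it stays down while the handle goes from 0 to 0.25, then 0.75 at handle 1.0, 1.24 at 1.3. Locked, it holds the lid down firmly.
- clamp_pivot (a point): Fixed pivot of the clamp handle, in the middle plane of the tub, 156 mm in front of its centre and 90.5 mm above the bench; the axis is parallel to the tub's y.
- clamp_grip (a point): Point in the clamp handle's black rubber grip, 95 mm from clamp_pivot. The grip is 16 mm wide along the tub's y, 18 mm thick, and reaches from 52 to 116 mm from the pivot. Locked: 137 mm in front of the tub's centre, 184 mm above the bench. Swung fully back the handle lies 1.20 rad past vertical toward the tub's -x: 244 mm in front of the centre, 125 mm up.
- spare_spool: Bystander: full spool of filament lying flat, 200 mm diameter, 67 mm high; origin at the centre of its underside.
- scraper: Bystander: flat scraper lying down, 200 mm long; origin at the centre of its underside.
- calipers: Bystander: digital calipers lying flat, 195 mm long; origin at the centre of its underside.
- desiccant_jar: Bystander: small lidded jar standing, 60 mm diameter, 85 mm high; origin at the centre of its underside.
- printed_vase: Bystander: small printed vase standing, 72 mm diameter, 90 mm high; origin at the centre of its underside.
- glue_stick: Bystander: glue stick standing, 29 mm diameter, 90 mm high; origin at the centre of its underside.
- side_cutters: Bystander: small side cutters lying flat, about 130 mm long; origin at the centre of its underside.

How it is judged:
By the outcome, as a careful person would: the job done as asked, in the order asked, and still so for the second after the job is handed in, while the arm keeps its last pose, push and grip.
It also fails if it takes over 45 s, if anything falls off the work surface, if the arm or the gripper's body presses on something with over 40 N, if the wrist force passes 120 N, or if a joint passes its speed limit or range.

## Robot

A 7-joint arm with a two-finger parallel gripper is mounted at the origin on the work surface. World frame = base frame: x ahead of the robot, y to its left, z up, the work surface at z = 0. Lengths are in m, angles in rad, forces in N, time in s.
With the tool pointing down it reaches from about 0.4 to 0.875 m from the base axis. Payload 19.3 kg.
Tool frame: the origin (TCP) lies at the very end of the fingers, on their centre line; the grasp point (between the pads) lies bot.pinch_z behind it (bot.pinch_z is the distance from the TCP to the grasp point, in m); z points along the fingers, y is the line along which they close (so a half turn about z gives the same grasp; the last joint's range is limited). The gripper opens to 85 mm and grips with 20 to 120 N. Pads are 22 mm wide; open, the fingers measure 114 mm over their backs; the gripper's body (76 mm by 85 mm) begins 54 mm behind the grasp point. The pads swing forward as they close: fully open they stand 13 mm farther back than shut.
Start: joints at [1.19, 0.521, -0.036, 1.599, 0.021, 1.021, -0.113], TCP at [0.191, -0.595, 0.231] pointing down, gripper open.
Joint ranges: [-2.91, 2.91], [-0.3, 2.13], [-1.5, 1.42], [0.17, 2.43], [-1.26, 4.41], [0.16, 1.93], [-2.52, 2.52]. Speed limits (rad/s): [1.89, 1.89, 2.39, 2.39, 3.01, 3.01, 3.01].

## Interface

Orientations are given as [roll, pitch, yaw] about the fixed x, y, z axes, in that order (R = Rz(yaw) Ry(pitch) Rx(roll)).
In Python, from workcell import bot, grab_frame, ticket gives the robot as it stands.
- The arm moves only by the tool arm_command, never from a script. Its argument "commands" is a list of rows, each a list of 3 entries, a list of its own where there are three numbers: the shift along the world's x, y, z in mm, then the turn about the world's z in rad, then the gripper command: -1 is fully open, 1 is shut, values between are in proportion. In form: [[[tx, ty, tz], roll, fingers], ...]. A call has 1 to 20 rows; each row shifts and turns the commanded pose from where the row before left it; what a row does not reach is not made up. A row lasts 1/10 s, in which the tool goes at most 50 mm and 8.59 degrees, less where a joint would pass 70% of its speed; a pose out of reach is approached as far as the arm can. A call with a gripper value outside its range is refused whole. The fingers move at their own pace and stop on an object; "newtons" is the grip in N (left out, the last holds). Time passes only in rows, so rows that do not move let the fingers close. It gives the time, the measured TCP pose, the force, the opening and the grip force at its end, in the units of the state.
- bot.observe(): the state, without advancing time (a new reading comes with each control period).
- grab_frame(name): name is "scene" or "side" or "wrist"; returns a dict with "image" (384x512x3 uint8, red, green, blue), "vertical_fov" (degrees; the focal length in pixels is half the picture's height over the tangent of half this angle, whatever the lens; pixels are square), "cx", "cy" (the principal point, pixels), "R" (3x3) and "t" (3): a world point X has camera coordinates R X + t. Camera axes: x right, y down, z forward; pixel columns grow to the right and rows downward; lengths in m; the calibration is good to about 2 mm. The wrist camera is an equidistant fisheye: a pixel r from the principal point sees the ray r / f radians off the axis. A picture is of the moment at which its call begins. There is no depth.
- ticket.job_done(): hands the job in; it is judged then, once.
The state is a dict: "clock": time; "qpos": joint angles; "qd": joint speeds; "joint_efforts": joint torques, N m; "position": TCP position; "tool_rot": TCP orientation; "force": force on the tool from outside, world axes, zero at the start; "moment": the same for the moment, N m; "grip_width": finger opening in m; "finger_force": force on a finger pad.
Only numpy, scipy, OpenCV 4.12 (cv2) and the standard library are available. Lean on these libraries where they do the work, as an engineer would, in place of code of your own. Each camera call takes 0.05 s, during which the arm holds its last target. There are 200 camera calls.

## Working session

There is one attempt and no reset: what is moved stays moved. The work goes in short steps, Python scripts to look and compute and a tool call to move; the robot and the scene stay as the last step left them, time stands still between calls to the robot, and variables do not carry over. Pictures are saved under pics/ and viewed, at most 10 in all, crops included, and the job is handed in when it is done.

Besides the shell and the picture viewer there is one more tool, called after "Call:" as name([rows], argument=value, ...), one row to a line, values as JSON. arm_command: Moves the arm, as the interface text tells. Its arguments: {"type":"object","properties":{"commands":{"type":"array"},"newtons":{"type":"number"}},"required":["commands"]}

```bash
mkdir -p pics
cat > h.py <<'E'
import numpy as np, cv2
from workcell import bot, grab_frame, ticket
def shot(name,fn):
    f=grab_frame(name); cv2.imwrite(f'pics/{fn}.png',f['image'][:,:,::-1]); np.savez(f'pics/{fn}.npz',**{k:np.array(f[k]) for k in f}); return f
def foc(f): return f['image'].shape[0]/2/np.tan(np.radians(float(f['vertical_fov']))/2)
def ray(f,u,v,fish=False):
    F=foc(f); x=np.array([u-f['cx'],v-f['cy']],float)
    if fish:
        r=np.hypot(*x); th=r/F; d=np.array([*(x/max(r,1e-9)*np.sin(th)),np.cos(th)])
    else: d=np.array([*(x/F),1.])
    R=np.array(f['R']); return -R.T@np.array(f['t']), R.T@d
def onz(f,u,v,z,fish=False):
    o,d=ray(f,u,v,fish); return o+d*(z-o[2])/d[2]
def proj(f,X):
    c=np.array(f['R'])@np.array(X)+np.array(f['t']); return c[:2]/c[2]*foc(f)+np.array([f['cx'],f['cy']])
E
python3 - <<'E'
from h import *
a=shot('scene','s1');b=shot('side','d1')
cv2.imwrite('pics/both.png',np.vstack([a['image'],b['image']])[:,:,::-1])
for f in(a,b): print(f['vertical_fov'],-np.array(f['R']).T@f['t'],np.array(f['R'])[2])
o=bot.observe();print(o,bot.pinch_z)
E
```

```text
44.15715775786941 [ 1.27667284 -0.40170468  1.09674687] [-0.57114646  0.34713848 -0.74383237]
51.026931908310004 [0.11749391 0.49737401 0.8459496 ] [ 0.44961295 -0.44716603 -0.77323395]
{'clock': 0.1, 'qpos': array([ 1.18979368,  0.52193896, -0.0363542 ,  1.59989268,  0.02119397,
        1.02109496, -0.11283445]), 'qd': array([ 0.00170904, -0.00138702, -0.00168399, -0.00154894,  0.00055812,
       -0.00034389, -0.00123735]), 'joint_efforts': array([ 3.89028792e-03, -9.28500223e+01,  1.98402867e+00, -3.70538449e+01,
        1.81465200e-02,  5.31271959e-03, -7.15386705e-06]), 'position': array([ 0.19104364, -0.59480214,  0.23081349]), 'tool_rot': array([-3.14064430e+00,  4.60690554e-05,  3.10776231e-01]), 'force': array([ 0.00354148, -0.10364851,  0.83092822]), 'moment': array([-0.00993905,  0.01106695,  0.00591601]), 'finger_force': 0.0, 'grip_width': 0.08508060028860835} 0.0187
```

View pics/s1.png

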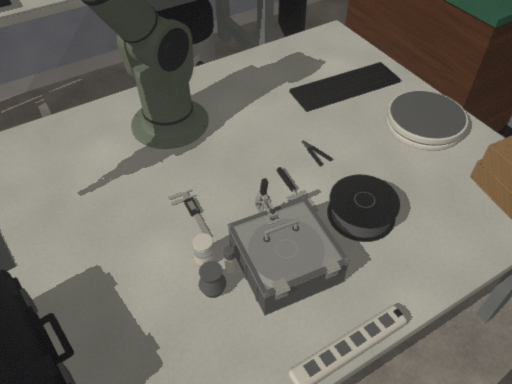

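View pics/d1.png

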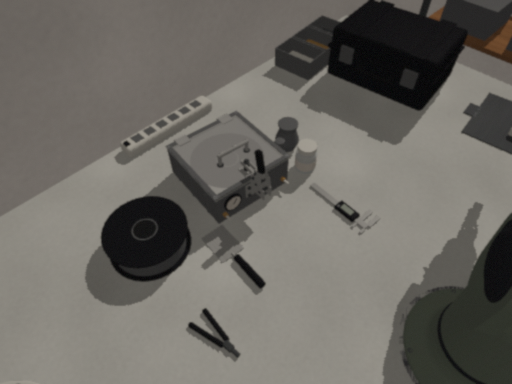

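The scene view shows the box at about (287,250), with the bar from (266,238) to (296,227) and the clamp on the robot-facing side at (265,195). The side view shows the bar from (220,163) to (247,150) and the grip at (260,162). I'll enlarge both for exact pixels.

Run:
```python
import cv2,numpy as np
a=cv2.imread('pics/s1.png')[170:310,220:360];b=cv2.imread('pics/d1.png')[105:245,160:300]
a,b=[cv2.convertScaleAbs(cv2.resize(x,(400,400),interpolation=2),alpha=1.6) for x in(a,b)]
cv2.imwrite('pics/zoom.png',np.hstack([a,b]))
```

```text
(no output)
```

View pics/zoom.png

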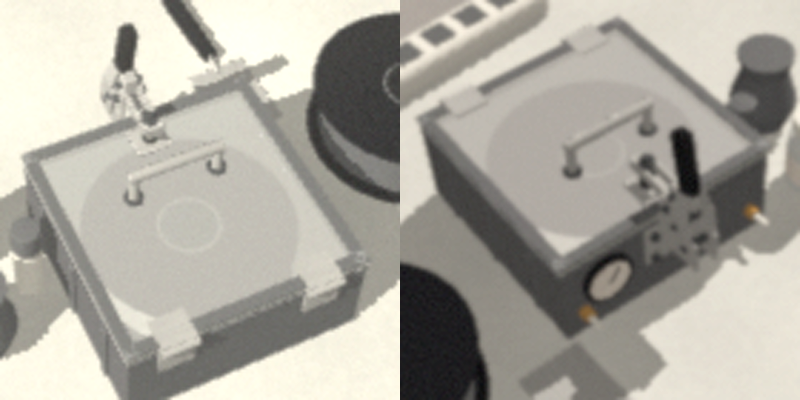

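The zoom shows the bar ends at zoomed (127,183)/(224,146) in the scene half and (167,148)/(251,103) in the side half. The grip's top and bottom are at (127,25)/(124,70) and (281,128)/(290,195). The clamp is locked, the jar and vase stand beside the box, and the scraper lies in front of it.

Run:
```python
from h import *
A=np.load('pics/s1.npz');B=np.load('pics/d1.npz');k=140/400
def tri(p,q):
    (o,d),(P,e)=ray(A,220+p[0]*k,170+p[1]*k),ray(B,160+q[0]*k,105+q[1]*k)
    d=d/np.linalg.norm(d);e=e/np.linalg.norm(e)
    s,t=np.linalg.lstsq(np.c_[d,-e],P-o,rcond=None)[0];x,y=o+s*d,P+t*e
    return (x+y)/2,np.linalg.norm(x-y)
for n,p,q in[('barR',(127,183),(167,148)),('barL',(224,146),(251,103)),('gtop',(127,25),(281,128)),('gbot',(124,70),(290,195)),
 ]: print(n,*tri(p,q))
# lid top corners (z=.1)
for n,f,u0,v0,pts in[('S',A,220,170,[(28,157),(252,85),(365,258),(130,355)]),('D',B,160,105,[(22,118),(218,20),(370,145),(160,265)])]:
    P=np.array([onz(f,u0+a*k,v0+b*k,.1)[:2] for a,b in pts]);print(n,P.round(4).tolist(),P.mean(0),np.linalg.norm(P-np.roll(P,1,0),axis=1))
```

```text
barR [0.68213137 0.01917886 0.10307345] 0.08266873772310411
barL [0.67511653 0.02961319 0.15747604] 0.07825737557350565
gtop [0.57401343 0.03795107 0.20753048] 0.0018105326378268945
gbot [0.56475001 0.03903185 0.13667125] 0.0011266942628358626
S [[0.5826, -0.0754], [0.619, 0.1519], [0.8322, 0.1215], [0.8058, -0.1027]] [0.70991305 0.02380354] [0.22491844 0.23023133 0.21536917 0.22573116]
D [[0.832, 0.1207], [0.8047, -0.1033], [0.5786, -0.0796], [0.6097, 0.1465]] [0.70624063 0.02108343] [0.22382708 0.22564482 0.22732328 0.22826464]
```

Call:
arm_command([
  [[19,31.5,3.5],-0.022,-1],
  [[19,31.5,3.5],-0.022,-1],
  [[19,31.5,3.5],-0.022,-1],
  [[19,31.5,3.5],-0.022,-1],
  [[19,31.5,3.5],-0.022,-1],
  [[19,31.5,3.5],-0.022,-1],
  [[19,31.5,3.5],-0.022,-1],
  [[19,31.5,3.5],-0.022,-1],
  [[19,31.5,3.5],-0.022,-1],
  [[19,31.5,3.5],-0.022,-1],
  [[19,31.5,3.5],-0.022,-1],
  [[19,31.5,3.5],-0.022,-1],
  [[19,31.5,3.5],-0.022,-1],
  [[19,31.5,3.5],-0.022,-1],
  [[19,31.5,3.5],-0.022,-1],
  [[19,31.5,3.5],-0.022,-1],
  [[19,31.5,3.5],-0.022,-1],
  [[19,31.5,3.5],-0.022,-1],
  [[19,31.5,3.5],-0.022,-1],
  [[15,30,2],-0.022,-1],
], newtons=20)

```text
clock: 2.1
position: [0.5678, 0.035, 0.2998]
tool_rot: [-3.142, 0.0, -0.13]
force: [-0.3, -0.2, -0.3]
grip_width: 0.0857
finger_force: 0.0
```

Run:
```python
from h import *
f=shot('wrist','w1');o=bot.observe();print(o['position'],o['tool_rot'],-f['R'].T@f['t'],foc(f))
```

```text
[0.56913738 0.04053676 0.29974922] [-3.13871605e+00 -1.16169481e-04 -1.26670316e-01] [0.6480923  0.02460379 0.44161959] 297.3186396354542
```

View pics/w1.png

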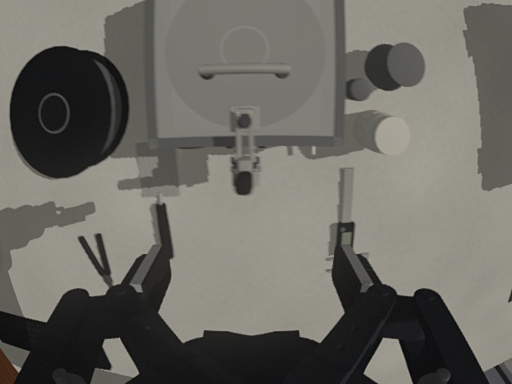

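The wrist view shows the box square with the gripper, the bar ends at about (200,71) and (289,71), and the grip top at about (243,182), nearly midway between the fingers.

Run:
```python
from h import *
f=np.load('pics/w1.npz')
for n,u,v,z in[('bar-l',200,71,.132),('bar-r',289,71,.132),('gtip',243,183,.204),('lidFL',158,139,.1),('lidFR',336,136,.1)]: print(n,onz(f,u,v,z,True).round(4))
c=np.array([.7075,.0215]);Y=-.128;e=np.array([np.cos(Y),np.sin(Y)]);print('exp bar',c-.03*e,'grip',c-.137*e,'gtip',c-.133*e)
```

```text
bar-l [0.6806 0.0733 0.132 ]
bar-r [ 0.6682 -0.017   0.132 ]
gtip [0.5768 0.0408 0.204 ]
lidFL [0.6136 0.1413 0.1   ]
lidFR [ 0.5893 -0.0691  0.1   ]
exp bar [0.67774542 0.02532952] grip [0.57162077 0.03898815] gtip [0.57558805 0.03847755]
```

Call:
arm_command([
  [[1,0,-27],0,-1],
  [[1,0,-27],0,-1],
  [[0,0,-27],0,-1],
  [[0,0,-27],0,-1],
  [[0,0,-27],0,-1],
  [[0,0,0],0,-1],
  [[0,0,0],0,1],
  [[0,0,0],0,1],
  [[0,0,0],0,1],
  [[0,0,0],0,1],
  [[0,0,0],0,1],
  [[0,0,0],0,1],
  [[0,0,0],0,1],
  [[0,0,0],0,1],
], newtons=20)

```text
clock: 3.55
position: [0.5704, 0.0393, 0.1663]
tool_rot: [-3.135, -0.003, -0.125]
force: [2.6, 30.0, 6.4]
grip_width: 0.0156
finger_force: 22.3
```

Call:
arm_command([
  [[0,2.5,0],0,1],
  [[0,2.5,0],0,1],
  [[0,0,0],0,1],
  [[0,0,0],0,1],
], newtons=20)

```text
clock: 3.95
position: [0.5704, 0.0397, 0.1663]
tool_rot: [-3.14, -0.003, -0.128]
force: [1.9, 6.0, 10.2]
grip_width: 0.0157
finger_force: 22.4
```

Call:
arm_command([
  [[-4.7,0.6,1.0],0,1],
  [[-4.7,0.6,0.7],0,1],
  [[-4.8,0.6,0.5],0,1],
  [[-4.8,0.6,0],0,1],
  [[-4.8,0.6,-0.1],0,1],
  [[-4.8,0.6,-0.4],0,1],
  [[-4.7,0.6,-0.6],0,1],
  [[-4.7,0.6,-0.8],0,1],
  [[-4.6,0.6,-1.1],0,1],
  [[-4.6,0.6,-1.3],0,1],
  [[0,0,0],0,1],
], newtons=20)

```text
clock: 5.05
position: [0.5224, 0.0455, 0.1635]
tool_rot: [-3.14, -0.002, -0.128]
force: [-0.1, 5.9, 2.0]
grip_width: 0.0154
finger_force: 21.3
```

Call:
arm_command([
  [[-4.5,0.6,-1.6],0,1],
  [[-4.5,0.6,-1.8],0,1],
  [[-4.3,0.6,-2.0],0,1],
  [[-4.2,0.6,-2.2],0,1],
  [[-4.1,0.6,-2.4],0,1],
  [[-4.0,0.5,-2.6],0,1],
  [[-3.9,0.5,-2.8],0,1],
  [[-3.7,0.5,-3.0],0,1],
  [[-3.5,0.5,-3.2],0,1],
  [[-3.4,0.5,-3.3],0,1],
  [[-3.2,0.4,-3.5],0,1],
  [[-3.0,0.4,-3.7],0,1],
  [[-2.9,0.4,-3.8],0,1],
  [[-2.7,0.4,-4.0],0,1],
  [[-2.5,0.3,-4.1],0,1],
  [[-2.3,0.3,-4.2],0,1],
  [[-2.1,0.3,-4.4],0,1],
  [[-1.9,0.2,-4.4],0,1],
  [[-1,0.1,-3],0,1],
  [[0,0,0],0,1],
], newtons=20)

```text
clock: 7.05
position: [0.4598, 0.053, 0.1023]
tool_rot: [-3.142, 0.001, -0.129]
force: [-2.6, 5.3, 1.0]
grip_width: 0.0162
finger_force: 22.1
```

Call:
arm_command([
  [[-1,0,-3],0,1],
  [[0,0,-2],0,1],
  [[0,0,0],0,1],
], newtons=20)

```text
clock: 7.35
position: [0.4584, 0.0532, 0.0973]
tool_rot: [3.142, 0.002, -0.129]
force: [-4.1, 7.6, 2.6]
grip_width: 0.016
finger_force: 22.2
```

Run:
```python
from h import *
f=shot('side','d2');print(bot.observe()['position'])
cv2.imwrite('pics/d2z.png',cv2.convertScaleAbs(cv2.resize(f['image'][90:290,130:350,::-1],None,fx=2.5,fy=2.5),alpha=1.5))
```

```text
[0.4583623  0.05316463 0.09732377]
```

View pics/d2z.png

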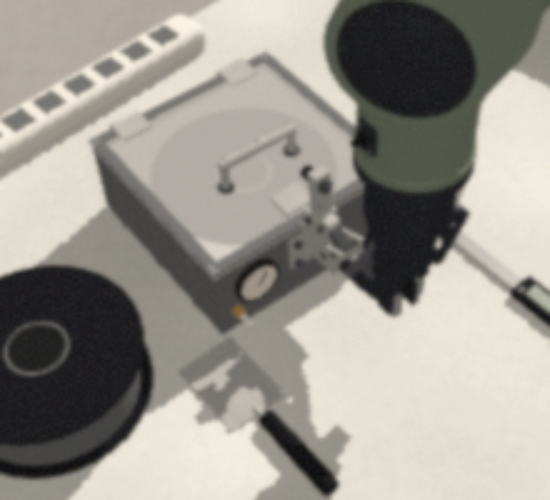

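The side view shows the clamp arm upright at about (318,190), off the lid, with the handle held low by the gripper. I'll release it and check that it's at its stop from above.

Call:
arm_command([
  [[0,0,0],0,-0.4],
  [[0,0,0],0,-0.4],
  [[0,0,0],0,-0.4],
  [[0,0,0],0,-0.4],
  [[0,0,20],0,-0.4],
  [[0,0,25],0,0],
  [[0,0,25],0,1],
  [[0,0,0],0,1],
  [[0,0,0],0,1],
  [[0,0,0],0,1],
  [[0,0,0],0,1],
], newtons=20)

```text
clock: 8.5
position: [0.4588, 0.0527, 0.1669]
tool_rot: [3.141, 0.001, -0.129]
force: [-0.1, 0.1, -0.3]
grip_width: -0.0
finger_force: 0.0
```

Run:
```python
from h import *
f=shot('side','d3');print(bot.observe()['position'])
c=np.array([.706,.0225]);e=np.array([np.cos(-.13),np.sin(-.13)])
im=f['image'][:,:,::-1].copy()
# expected grip end (r=116,52) for phi 1.2, 1.1
for phi,col in((1.2,(0,0,255)),(1.1,(0,255,0))):
  p=[proj(f,[*(c-(.156+r*np.sin(phi))*e),.0905+r*np.cos(phi)]) for r in(.0,.052,.116)];print(p)
  
cv2.imwrite('pics/d3z.png',cv2.convertScaleAbs(cv2.resize(im[110:250,210:350],None,fx=4,fy=4),alpha=1.5))
```

```text
[0.45886589 0.0527037  0.16701626]
[array([264.08032973, 189.63934756]), array([276.96435862, 197.02947143]), array([294.36161007, 207.00832543])]
[array([264.08032973, 189.63934756]), array([276.45333362, 195.20236719]), array([293.26941407, 202.76303607])]
```

View pics/d3z.png

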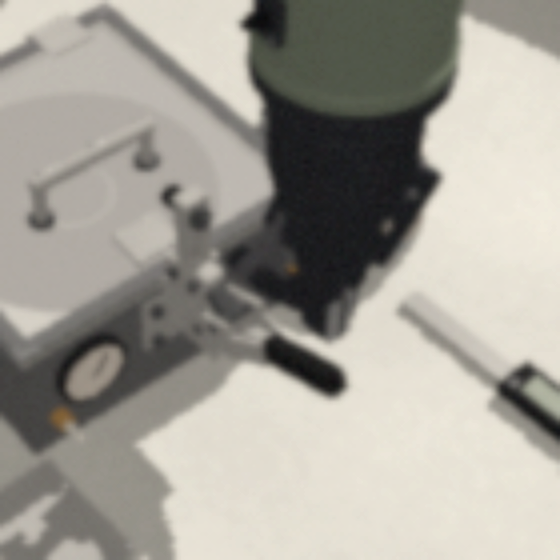

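The released handle's grip runs from about (277,197) to (294,206) in full-image pixels. That is within about 0.03 rad of the predicted stop. I'll press down lightly to confirm.

Call:
arm_command([
  [[0,0,-12],0,1],
  [[0,0,-12],0,1],
  [[0,0,-3],0,1],
  [[0,0,-2],0,1],
  [[0,0,-2],0,1],
  [[0,0,0],0,1],
], newtons=20)

```text
clock: 9.15
position: [0.4608, 0.0529, 0.1376]
tool_rot: [-3.141, -0.003, -0.129]
force: [0.0, -2.5, 27.1]
grip_width: -0.0
finger_force: 12.6
```

The stop is confirmed: 27 N of reaction with no movement. Next I'll check the wrist turn direction and measure the bar.

Run:
```python
from h import *
print(bot.observe()['qpos'].round(3))
A=np.load('pics/s1.npz');B=np.load('pics/d1.npz');k=140/400
for p,q in[((127,183),(251,103)),((224,146),(167,148))]:
    print(onz(A,220+p[0]*k,170+p[1]*k,.132),onz(B,160+q[0]*k,105+q[1]*k,.132))
```

```text
[-0.037  0.419 -0.26   2.092  0.175  0.647 -2.115]
[ 0.67555558 -0.02537613  0.132     ] [ 0.67012754 -0.01922507  0.132     ]
[0.6861071  0.07085343 0.132     ] [0.68171538 0.07122135 0.132     ]
```

Call:
arm_command([
  [[0,0,25],0,1],
  [[0,0,30],0,1],
  [[0,0,35],0,1],
  [[0,0,30],0,-1],
  [[10,-1,0],0.131,-1],
  [[18,-2,0],0.131,-1],
  [[20,-2.5,0],0.131,-1],
  [[20,-2.5,0],0.131,-1],
  [[20,-2.5,0],0.131,-1],
  [[20,-2.5,0],0.131,-1],
  [[20,-2.5,0],0.131,-1],
  [[20,-2.5,0],0.131,-1],
  [[20,-2.5,0],0.131,-1],
  [[20,-2.5,0],0.131,-1],
  [[18,-2.5,0],0.131,-1],
  [[10,-1,0],0.13,-1],
  [[0,0,0],0,-1],
  [[0,0,0],0,-1],
], newtons=100)

```text
clock: 10.95
position: [0.6747, 0.0264, 0.2559]
tool_rot: [-3.14, -0.0, 1.438]
force: [-0.6, 0.4, 0.5]
grip_width: 0.0854
finger_force: 0.0
```

Run:
```python
from h import *
f=shot('wrist','w2');o=bot.observe();print(o['position'],o['tool_rot'],o['qpos'].round(2))
```

```text
[0.67462795 0.02639955 0.25628216] [-3.14083464e+00  1.27765688e-04  1.43818278e+00] [ 0.2   0.63 -0.55  1.4   0.34  1.2  -0.51]
```

View pics/w2.png

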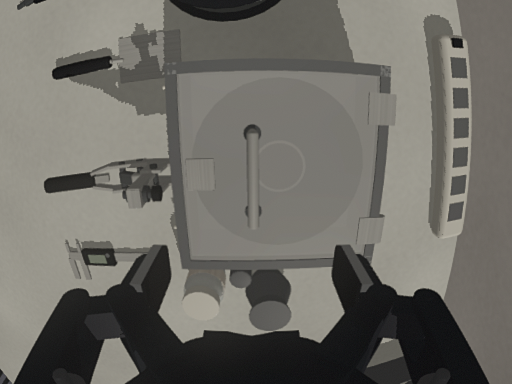

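The wrist view shows the handle lying fully back, and the bar upright in the image from (252,130) to (253,229).

Run:
```python
from h import *
f=np.load('pics/w2.npz')
a,b=[onz(f,u,v,.132,True) for u,v in((252,129),(253,228))];print(a,b,(a+b)/2,np.linalg.norm(a-b))
```

```text
[0.68193289 0.07651301 0.132     ] [ 0.6701004  -0.01978549  0.132     ] [0.67601664 0.02836376 0.132     ] 0.09702272142930822
```

Call:
arm_command([
  [[1.5,1.5,-25],0,-1],
  [[0,0,-30],0,-1],
  [[0,0,-30],0,-1],
  [[0,0,-30],0,-1],
  [[0,0,-20],0,-1],
  [[0,0,-7],0,-0.5],
  [[0,0,0],0,0],
  [[0,0,0],0,1],
  [[0,0,0],0,1],
  [[0,0,0],0,1],
  [[0,0,0],0,1],
  [[0,0,0],0,1],
  [[0,0,0],0,1],
], newtons=30)

```text
clock: 12.3
position: [0.6763, 0.0278, 0.1157]
tool_rot: [-3.141, 0.0, 1.442]
force: [-7.3, -0.2, 10.4]
grip_width: 0.01
finger_force: 29.4
```

Call:
arm_command([
  [[-1.5,0,1],0,1],
  [[0,0,1],0,1],
  [[0,0,0],0,1],
  [[0,0,0],0,1],
  [[0,0,1],0,1],
  [[0,0,1],0,1],
  [[0,0,1],0,1],
  [[0,0,1],0,1],
], newtons=100)

```text
clock: 13.1
position: [0.6772, 0.0278, 0.1207]
tool_rot: [3.137, -0.001, 1.441]
force: [19.6, 1.0, -15.0]
grip_width: 0.0077
finger_force: 98.3
```

Call:
arm_command([
  [[1,0,0.5],0,1],
  [[1,0,0.5],0,1],
  [[0.3,0,1],0,1],
  [[0,0,0],0,1],
], newtons=100)

```text
clock: 13.5
position: [0.6778, 0.0277, 0.1224]
tool_rot: [3.141, -0.0, 1.442]
force: [6.4, 0.0, -11.8]
grip_width: 0.0079
finger_force: 98.8
```

Run:
```python
from h import *
f=shot('side','d4');o=bot.observe();print(o['position'],o['force'],o['grip_width'])
cv2.imwrite('pics/d4z.png',cv2.convertScaleAbs(cv2.resize(f['image'][90:240,150:300,::-1],None,fx=4,fy=4,interpolation=2),alpha=1.5))
```

```text
[0.67779245 0.02766396 0.12242131] [  7.06688266   0.69683487 -10.94462023] 0.007672046973215082
```

View pics/d4z.png

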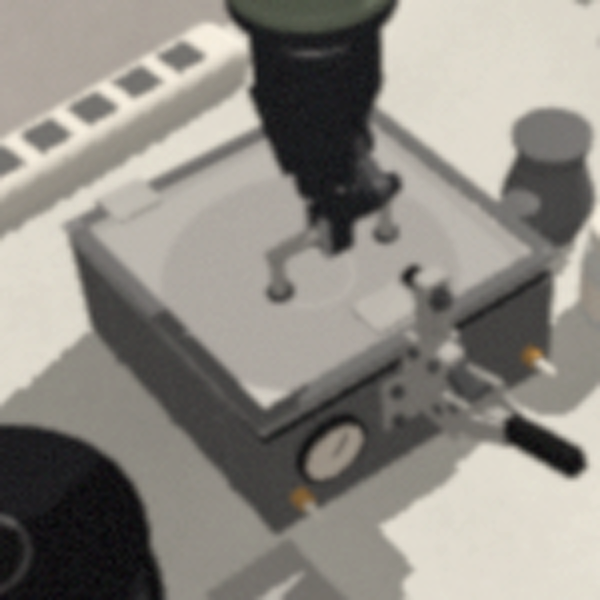

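The side view shows the bar gripped, a dark gap opening along the lid's front edge from (260,435) to (550,290), and the handle fully back at about (545,448).

Call:
arm_command([
  [[0.3,0,1],0,1],
  [[0.3,0,1],0,1],
  [[0.3,0,1],0,1],
  [[0.3,0,1],0,1],
  [[0.3,-0.1,1],0,1],
  [[0.3,0,1],0,1],
  [[0.4,-0.1,1],0,1],
  [[0.4,0,1],0,1],
  [[0.4,-0.1,1],0,1],
  [[0.4,0,1],0,1],
  [[0.4,-0.1,1],0,1],
  [[0.4,0,0.5],0,1],
  [[0,0,0],0,1],
  [[0,0,0],0,1],
], newtons=100)

```text
clock: 14.95
position: [0.6813, 0.0273, 0.1339]
tool_rot: [-3.141, 0.0, 1.442]
force: [1.7, 1.0, -13.0]
grip_width: 0.0079
finger_force: 98.7
```

Run:
```python
from h import *
f=shot('side','d5');g=shot('scene','s5');o=bot.observe();print(o['position'],o['force'],o['grip_width'])
# predicted lid front-edge corners (lower) for several rises; s = -238cos(a) from hinge
c=np.array([.706,.0235]);Y=-.132;e=np.array([np.cos(Y),np.sin(Y)]);n=np.array([-e[1],e[0]])
for h in(0,20,30,40):
  a=np.arcsin(h/238)
  P=[[*(c+(.121-.238*np.cos(a))*e+s*.117*n),.094+h/1000] for s in(1,-1)]
  print(h,[ (proj(f,p)-[150,90])*4 for p in P],[ (proj(g,p)) for p in P])
cv2.imwrite('pics/d5z.png',cv2.convertScaleAbs(cv2.resize(f['image'][90:240,150:300,::-1],None,fx=4,fy=4,interpolation=2),alpha=1.5))
```

```text
[0.68138877 0.02723662 0.13393845] [ -0.03818645  -0.73572204 -11.44523884] 0.007826022390408091
0 [array([259.00344965, 449.09557907]), array([559.43184669, 274.6031055 ])] [array([306.10010666, 197.55718938]), array([227.92187407, 224.55188631])]
20 [array([255.22905992, 427.10980595]), array([560.37913479, 251.98718997])] [array([306.74855851, 193.04269553]), array([227.63596048, 220.1429931 ])]
30 [array([252.68682943, 415.17819156]), array([560.21097586, 239.87120652])] [array([307.18597802, 190.90384478]), array([227.57819648, 218.07249999])]
40 [array([249.68983921, 402.60474411]), array([559.59567443, 227.20520759])] [array([307.70224215, 188.84586959]), array([227.57960695, 216.09377351])]
```

View pics/d5z.png

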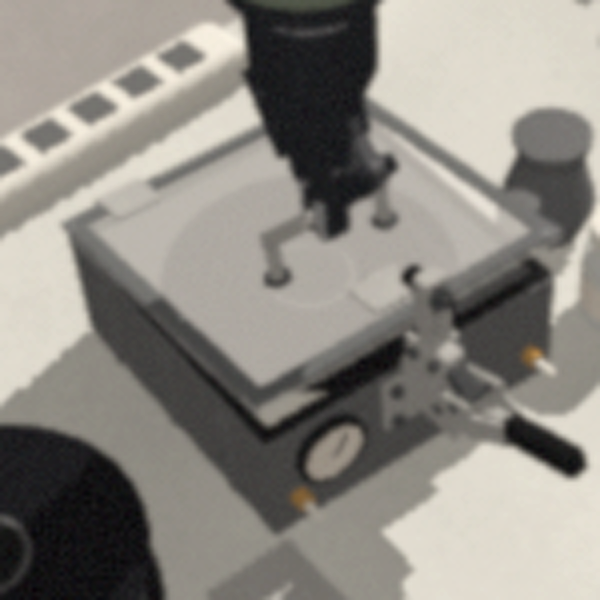

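The lid is ajar. Its lower front-left corner is at about (262,405) against the gasket corner at about (265,436), which is about 28 mm of lift and agrees with 18.2 mm of travel at the bar. I'll trim it slightly and hold.

Call:
arm_command([
  [[0.2,0,0.7],0,1],
  [[0,0,0],0,1],
  [[0,0,0],0,1],
  [[0,0,0],0,1],
  [[0,0,0],0,1],
  [[0,0,0],0,1],
  [[0,0,0],0,1],
  [[0,0,0],0,1],
], newtons=100)

```text
clock: 15.85
position: [0.6817, 0.0272, 0.1349]
tool_rot: [-3.141, 0.0, 1.442]
force: [-3.8, -1.7, -9.3]
grip_width: 0.0078
finger_force: 98.9
```

```bash
python3 -c "
from h import *
f=grab_frame('side');p=np.load('pics/d5.npz')
print(np.abs(f['image'].astype(int)-p['image']).max(2)[150:210,200:300].mean(), bot.observe()['position'])
print(ticket.job_done())"
```

```text
1.8751666666666666 [0.68176289 0.02724735 0.13487041]
the job is handed in; nothing more can be done
None
```

I handed the job in at about 16 s: the clamp handle is fully back on its stop with its arm standing up, and the gripper is holding the lid ajar with its front edge about 30 mm above the gasket (estimated from bar travel and the side view). Nothing else on the bench was touched.

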